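# Sweep the 45 adapters into their tray

### The job

Three loose black plastic 45-rpm adapters are scattered on the record shop's desk. Sweep all three along the desk, with the outside of the fingers, over the flat front lip and into the low steel tray, so that each ends lying flat on the tray's floor, wholly inside its front edge. Slide them gently: do not pick up, pinch, press hard on or flick them, and leave the record weight, gel pot, brush and cassette where they are.

Things in the scene. Friction and masses are not known exactly. Their poses are not given: they have to be found in the camera images.
- tray: Low fixed tray of plain sheet steel, 170 mm deep (x) by 220 wide (y). Rims 3 mm thick at the back (+x) and both sides (+y, -y), 35 mm high, the side rims dropping to 14 mm over the front 35 mm. The floor is 2 mm thick. Origin at the centre of its underside, on the desk; x points from the open front to the back, z up. The front looks roughly to the robot's right (world -y), within 0.3 rad.
- tray_mouth (a point): Middle of the tray's open front edge, on the desk, 85 mm in front of the tray's origin; axes as the tray's. Here the floor is flattened to a lip that rises from the desk (0 mm) to the 2 mm floor over 25 mm, so that things slide straight in. The clear opening is 214 mm wide.
- adapter1: A solid black plastic 45-rpm record adapter: a round puck 38 mm in diameter, upright side up to 9 mm, then a low dome to 13 mm, with a 7 mm pale centre hole; about 15 g. Lies flat and loose on the white desk, slides easily. Origin at the centre of its underside, z up. The three adapters are alike.
- adapter2: A solid black plastic 45-rpm record adapter: a round puck 38 mm in diameter, upright side up to 9 mm, then a low dome to 13 mm, with a 7 mm pale centre hole; about 15 g. Lies flat and loose on the white desk, slides easily. Origin at the centre of its underside, z up. The three adapters are alike.
- adapter3: A solid black plastic 45-rpm record adapter: a round puck 38 mm in diameter, upright side up to 9 mm, then a low dome to 13 mm, with a 7 mm pale centre hole; about 15 g. Lies flat and loose on the white desk, slides easily. Origin at the centre of its underside, z up. The three adapters are alike.
- weight: Record weight, a bystander: steel cylinder 76 mm in diameter and 40 mm high, 0.5 kg, loose. Origin at the centre of its underside. It and the gel pot may have changed places.
- gelpot: Stylus-cleaning gel pot, a bystander: flat grey plastic tub 54 mm in diameter and 18 mm high with a pale clear top, loose. Origin at the centre of its underside.
- brush: Record brush, a bystander: aluminium-backed black brush 34 x 98 mm and 28 mm high, loose, long side along its y. Origin at the centre of its underside.
- cassette: Audio cassette, a bystander: lies flat, 64 x 100 mm and 12 mm thick, dark plastic with a paper label, loose, long side along its y. Origin at the centre of its underside.
Things that resemble listed ones, but are neither listed nor needed, are in the scene too. What is shaped like the adapter3 but pink is not meant.

How it is judged:
By the outcome, as a careful person would: the job done as asked, in the order asked, and still so for the second after the job is handed in, with the robot touching nothing.
It also fails if it takes over 64 s, if anything falls off the work surface, if the arm or the gripper's body presses on something with over 40 N, if the wrist force passes 120 N, or if a joint passes its speed limit or range.

### The arm

A 7-joint arm with a two-finger parallel gripper is mounted at the origin on the work surface. World frame = base frame: x ahead of the robot, y to its left, z up, the work surface at z = 0. Lengths are in m, angles in degrees, forces in N, time in s.
With the tool pointing down it reaches from about 0.425 to 0.875 m from the base axis. Payload 4.7 kg.
Tool frame: the origin (TCP) lies at the very end of the fingers, on their centre line; the grasp point (between the pads) lies 19 mm behind it; z points along the fingers, y is the line along which they close (so a half turn about z gives the same grasp; the last joint's range is limited). The gripper opens to 87 mm and grips with 3 to 60 N. Pads are 19 mm wide; open, the fingers measure 117 mm over their backs; the gripper's body (75 mm by 190 mm) begins 51 mm behind the grasp point.
Start: joints at [-67.317, 18.392, -4.016, 83.108, 1.295, 78.541, -3.26], TCP at [0.242, 0.603, 0.223] pointing down, gripper open.
Joint ranges: [-163.93, 163.93], [-17.29, 119.83], [-79.2, 71.16], [3.27, 140.29], [-89.18, 269.18], [5.43, 117.66], [-154.24, 154.24]. Speed limits (degrees/s): [147.25, 147.25, 180, 180, 180, 180, 180].

### API

Orientations are given as [roll, pitch, yaw] about the fixed x, y, z axes, in that order (R = Rz(yaw) Ry(pitch) Rx(roll)).
In Python, from cell import get_obs, eyes, env gives the robot as it stands.
- The arm moves only by the tool servo_tool, never from a script. Its argument "series" is a list that holds one entry, the list of rows, each a list of 7 numbers: the shift along the tool's x, y, z in units of 300 mm (1.0 is 300 mm), then the turn, a rotation vector about the tool's x, y, z in units of pi rad (1.0 is pi rad), then the opening, from 0 (shut) to 1 (fully open). In form: [[[tx, ty, tz, wx, wy, wz, gripper], ...]]. A call has 1 to 12 rows; each row is the pose to reach, as a shift and turn from the pose commanded when the call began, along the tool's axes at that moment, turning the shorter way round; what a row does not reach only later rows make up. A row lasts 1/12 s, in which the tool goes at most 41.7 mm and 7.16 degrees, less where a joint would pass 70% of its speed; a pose out of reach is approached as far as the arm can. A call with a number of a shift or a turn outside -1 to 1 is refused whole. A call with a gripper value outside its range is refused whole. The fingers move at their own pace and stop on an object; "grip_force" is the grip in N (left out, the last holds). Time passes only in rows, so rows that repeat a pose let the fingers close. It gives the time, the measured TCP pose, the force, the opening and the grip force at its end, in the units of the state.
- get_obs(): the state, without advancing time (a new reading comes with each control period).
- eyes.read_camera(name): name is "scene" or "top" or "wrist"; returns a dict with "frame" (400x640x3 uint8, red, green, blue), "depth" (400x640 float32, m along the optical axis (not along the pixel's ray), 0 where there is no reading), "fx", "fy", "cx", "cy" (pixels), "origin" and "rotation" of the camera in the world; the wrist camera has in their place "mount" (4x4, takes a point from camera to tool coordinates, whose origin is the TCP and whose axes are the flange's). Camera axes: x right, y down, z forward; pixel columns grow to the right and rows downward; lengths in m; the calibration is good to about 2 mm. A picture is of the moment at which its call begins: read the wrist's pose just before it.
- env.sign_off(): hands the job in; it is judged then, once.
The state is a dict: "time_s": time; "qpos": joint angles; "joint_velocities": joint speeds; "effort": joint torques, N m; "tool_pos": TCP position; "tool_rot": TCP orientation; "force": force on the tool from outside, world axes, zero at the start; "wrist_torque": the same for the moment, N m; "grip_width": finger opening in m; "grasp_force": force on a finger pad.
Only numpy, scipy, OpenCV 4.12 (cv2) and the standard library are available. Lean on these libraries where they do the work, as an engineer would, in place of code of your own. Each camera call takes 0.05 s, during which the arm holds its last target. There are 200 camera calls.

## Working session

There is one attempt and no reset: what is moved stays moved. The work goes in short steps, Python scripts to look and compute and a tool call to move; the robot and the scene stay as the last step left them, time stands still between calls to the robot, and variables do not carry over. Pictures are saved under pics/ and viewed, at most 10 in all, crops included, and the job is handed in when it is done.

Besides the shell and the picture viewer there is one more tool, called after "Request:" as name(argument=value, ...) on one line, values as JSON. servo_tool: Moves the arm, as the interface text tells. Shifts and turns lie within -1 to 1; 1 stands for 300 mm of shift or pi rad of turn. Its arguments: {"type":"object","properties":{"series":{"type":"array"},"grip_force":{"type":"number"}},"required":["series"]}

```bash
mkdir -p pics; python3 - <<'E'
from cell import get_obs, eyes, env
import cv2,numpy as np
o=get_obs();print(o['time_s'],o['tool_pos'],o['tool_rot'])
c=eyes.read_camera('top');cv2.imwrite('pics/top.png',c['frame'][:,:,::-1]);np.savez('top.npz',**c)
print(c['origin'],c['rotation'],c['fx'])
E
```

```text
0.0 [0.24201335 0.6026805  0.22146635] [-1.79891425e+02  7.16040818e-03  1.58129379e+02]
[ 0.3685267  -0.02334384  1.124066  ] [-1.70615123e+02 -1.20639709e-02 -8.90903057e+01] 412.30768139417916
```

View pics/top.png

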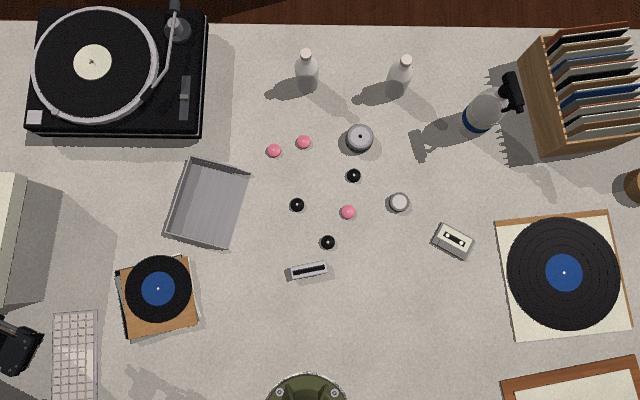

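The top view shows black adapters at about (297,205), (354,175) and (328,242), with pink decoys at (274,150), (303,142) and (348,212). The tray is at (207,203) with its mouth facing right. The weight is at (360,138), the pot at (399,202) and the brush at (308,270).

```bash
cat > h.py <<'E'
import numpy as np,cv2
from scipy.spatial.transform import Rotation as R
def ray(c,u,v,z):
    Rm=R.from_euler('xyz',c['rotation'],degrees=True).as_matrix() if np.size(c['rotation'])==3 else c['rotation']
    d=Rm@np.array([(u-c['cx'])/c['fx'],(v-c['cy'])/c['fy'],1]);o=np.asarray(c['origin'])
    return (o+d*(z-o[2])/d[2])
def black(c,z=0.006):
    f=c['frame'];m=(f.max(2)<50).astype(np.uint8)
    n,l,s,ce=cv2.connectedComponentsWithStats(m)
    out=[]
    for i in range(1,n):
        if 60<s[i,4]<350 and max(s[i,2:4])<26:
            out.append((s[i,4],ce[i].round(1),ray(c,*ce[i],z)[:2].round(4)))
    return out
E
python3 - <<'E'
from h import *
c=dict(np.load('top.npz'))
for b in black(c):print(*b)
for n,p,z in [('pink',(274,150),.008),('pink',(303,142),.008),('pink',(348,212),.008),('weight',(360,138),.04),('gel',(399,202),.018),('brush',(308,270),.028),('brushL',(289,275),.028),('brushR',(328,267),.028),('cass',(454,240),.012),
 ('trayBL top',(191,157),.035),('trayBR',(250,173),.035),('frontR? ',(229,249),.014),('frontL',(164,237),.014),('mid',(207,203),.0)]:
    print(n,ray(c,*p,z).round(3))
f=c['frame'][130:300,140:440,::-1];cv2.imwrite('pics/crop.png',cv2.resize(f,None,fx=2.6,fy=2.6,interpolation=cv2.INTER_CUBIC))
E
```

```text
126 [353.1 175.2] [ 0.6376 -0.1182]
131 [296.8 204.6] [0.5525 0.0364]
129 [327.3 242. ] [ 0.4512 -0.0486]
pink [0.706 0.104 0.008]
pink [0.731 0.023 0.008]
pink [ 0.534 -0.104  0.008]
weight [ 0.734 -0.134  0.04 ]
gel [ 0.562 -0.242  0.018]
brush [0.375 0.002 0.028]
brushL [0.362 0.051 0.028]
brushR [ 0.384 -0.051  0.028]
cass [ 0.461 -0.39   0.012]
trayBL top [0.675 0.327 0.035]
trayBR [0.632 0.164 0.035]
frontR?  [0.428 0.215 0.014]
frontL [0.457 0.391 0.014]
mid [0.554 0.285 0.   ]
```

View pics/crop.png

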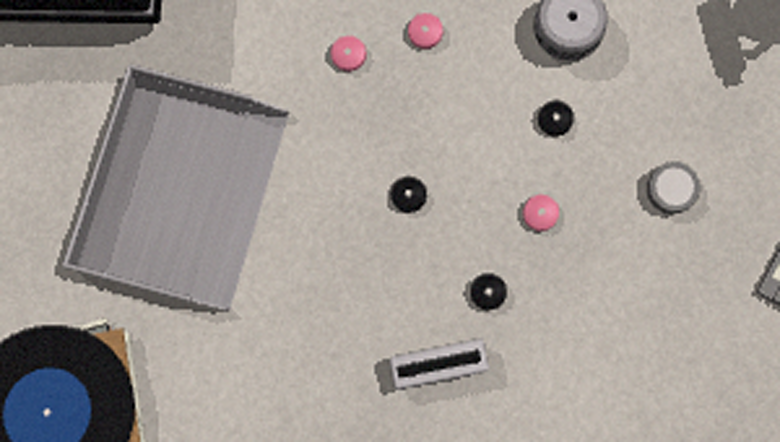

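```bash
cat >> h.py <<'E'
def go(x,y,z,yaw):
    from cell import get_obs
    o=get_obs();R0=R.from_euler('xyz',o['tool_rot'],degrees=True)
    d=R0.inv().apply(np.array([x,y,z])-o['tool_pos'])/.3
    w=(R0.inv()*R.from_euler('xyz',[180,0,yaw],degrees=True)).as_rotvec()/np.pi
    print(np.round(d,4),np.round(w,4))
E
python3 - <<'E'
from h import *
c=dict(np.load('top.npz'))
A=ray(c,250.8,173.8,.014);B=ray(c,228.5,250,.014);C=ray(c,190.8,156.2,.035);D=ray(c,163.8,233,.035)
print(A,B,C,D);m=(A+B)/2;v=A-B
print(np.hypot(*v[:2]),m,np.degrees(np.arctan2(v[0],-v[1])), np.degrees(np.arctan2(*((C+D)/2-m)[1::-1])),(C+D)/2)
go(.42,.25,.2,100);go(.541,-.009,.06,76)
E
```

```text
[0.63529197 0.16507516 0.014     ] [0.42488376 0.21597049 0.014     ] [0.67691854 0.32736938 0.035     ] [0.46585854 0.38495554 0.035     ]
0.21647621253590638 [0.53008786 0.19052283 0.014     ] 76.40200067610199 75.99932285903232 [0.57138854 0.35616246 0.035     ]
[-0.9885 -0.8697  0.0734] [-5.000e-04  3.000e-04  3.229e-01]
[-1.6844 -1.5197  0.5413] [-5.000e-04  4.000e-04  4.562e-01]
```

Request:
servo_tool(series=[[[-0.9885, -0.87, 0.07, 0, 0, 0.323, 0.26], [-0.9885, -0.87, 0.07, 0, 0, 0.323, 0.26], [-0.9885, -0.87, 0.07, 0, 0, 0.323, 0.26], [-0.9885, -0.87, 0.07, 0, 0, 0.323, 0.26], [-0.9885, -0.87, 0.07, 0, 0, 0.323, 0.26], [-0.9885, -0.87, 0.07, 0, 0, 0.323, 0.26], [-0.9885, -0.87, 0.07, 0, 0, 0.323, 0.26], [-0.9885, -0.87, 0.07, 0, 0, 0.323, 0.26], [-0.9885, -0.87, 0.07, 0, 0, 0.323, 0.26], [-0.9885, -0.87, 0.07, 0, 0, 0.323, 0.26], [-0.9885, -0.87, 0.07, 0, 0, 0.323, 0.26], [-0.9885, -0.87, 0.07, 0, 0, 0.323, 0.26]]])

```text
time_s: 1.05
tool_pos: [0.4204, 0.2492, 0.2012]
tool_rot: [-180.0, -0.0, 99.8]
force: [0.0, 0.6, -0.3]
grip_width: 0.0239
grasp_force: 0.0
```

```bash
python3 -c "
from h import *
go(.52,-.03,.2,76)"
```

```text
[-0.9736  0.1688  0.0037] [-0.0003 -0.      0.1322]
```

Request:
servo_tool(series=[[[-0.974, 0.17, 0.003, 0, 0, 0.132, 0.26], [-0.974, 0.17, 0.003, 0, 0, 0.132, 0.26], [-0.974, 0.17, 0.003, 0, 0, 0.132, 0.26], [-0.974, 0.17, 0.003, 0, 0, 0.132, 0.26], [-0.974, 0.17, 0.003, 0, 0, 0.132, 0.26], [-0.974, 0.17, 0.003, 0, 0, 0.132, 0.26], [-0.974, 0.17, 0.003, 0, 0, 0.132, 0.26], [-0.974, 0.17, 0.003, 0, 0, 0.132, 0.26], [-0.974, 0.17, 0.003, 0, 0, 0.132, 0.26], [-0.974, 0.17, 0.003, 0, 0, 0.132, 0.26]]])

```text
time_s: 1.88
tool_pos: [0.521, -0.0264, 0.2002]
tool_rot: [-179.9, -0.0, 76.3]
force: [0.6, 0.7, -0.4]
grip_width: 0.0227
grasp_force: 0.0
```

```bash
python3 - <<'E'
from h import *
from cell import get_obs,eyes
o=get_obs();c=eyes.read_camera('wrist')
T=np.eye(4);T[:3,:3]=R.from_euler('xyz',o['tool_rot'],degrees=True).as_matrix();T[:3,3]=o['tool_pos']
W=T@c['mount'];c['origin']=W[:3,3];c['rotation']=W[:3,:3]
f=c['frame'];cv2.imwrite('pics/w1.png',f[:,:,::-1])
m=(f.max(2)<50).astype(np.uint8);n,l,s,ce=cv2.connectedComponentsWithStats(m)
for i in range(1,n):
    if s[i,4]>300:print(s[i],ce[i].round(),ray(c,*ce[i],.007).round(4))
print(o['tool_pos'],c['origin'],c['fx']);go(.541,-.009,.06,76)
E
```

```text
[ 327   81   38   39 1085] [345. 100.] [0.5535 0.0378 0.007 ]
[147 143  57  80 935] [175. 182.] [ 3.652e-01 -1.000e-04  7.000e-03]
[519 187  37  61 387] [531. 215.] [ 0.7178 -0.1226  0.007 ]
[252 189  35  35 892] [269. 206.] [ 0.4522 -0.0475  0.007 ]
[437 210  37  34 879] [455. 227.] [ 0.6381 -0.1165  0.007 ]
[    0   239   640   161 60547] [311. 331.] [ 0.4564 -0.208   0.007 ]
[ 0.520957   -0.02640106  0.20020698] [0.54082308 0.05419521 0.36317404] 358.3866795603999
[0.0693 0.053  0.4673] [-0.0004 -0.0002  0.0024]
```

View pics/w1.png

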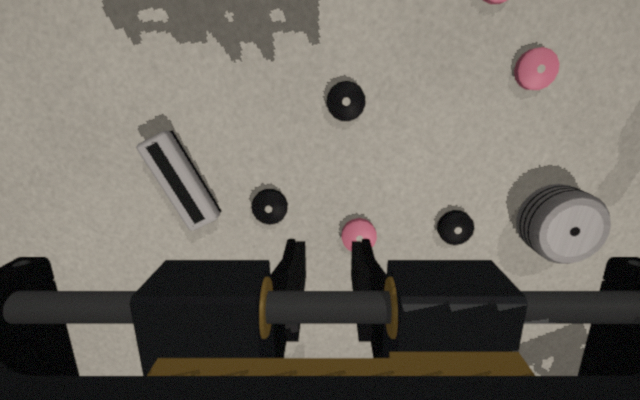

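The wrist view confirms the adapters at (345,100), (269,206) and (455,227), within 2 mm of the top view.

Request:
servo_tool(series=[[[0.077, 0.053, 0.13, 0, 0, 0.002, 0.26], [0.077, 0.053, 0.26, 0, 0, 0.002, 0.26], [0.077, 0.053, 0.38, 0, 0, 0.002, 0.26], [0.077, 0.053, 0.49, 0, 0, 0.002, 0.26], [0.077, 0.053, 0.57, 0, 0, 0.002, 0.26], [0.077, 0.053, 0.62, 0, 0, 0.002, 0.26], [0.077, 0.053, 0.64, 0, 0, 0.002, 0.26], [0.077, 0.053, 0.643, 0, 0, 0.002, 0.26], [0.077, 0.053, 0.643, 0, 0, 0.002, 0.26]]])

```text
time_s: 2.68
tool_pos: [0.5423, -0.0082, 0.0081]
tool_rot: [180.0, -0.0, 76.0]
force: [0.8, -0.8, 0.2]
grip_width: 0.0226
grasp_force: 0.0
```

```bash
python3 - <<'E'
from h import *
x=np.array([.242,.970]);y=np.array([-.97,.242]);m=np.array([.530,.190])
for n,p,t in [('a2',(.553,.037),(.115,-.056)),('a1',(.638,-.117),(.085,.0)),('a3',(.452,-.048),(.085,.058))]:
    p=np.array(p);q=m+t[0]*x+t[1]*y;d=q-p;L=np.hypot(*d);u=d/L
    print(n,'target',q.round(4),'len',L.round(4),'yaw',np.degrees(np.arctan2(u[1],u[0])).round(1),'start',(p-.05*u).round(4),'tcp end',(q-.026*u).round(4), 'x0y', ((p-m)@x).round(3),((p-m)@y).round(3))
go(.541,-.0115,.005,76)
E
```

```text
a2 target [0.6122 0.288 ] len 0.2579 yaw 76.7 start [ 0.5415 -0.0117] tcp end [0.6062 0.2627] x0y -0.143 -0.059
a1 target [0.5506 0.2725] len 0.3991 yaw 102.7 start [ 0.649  -0.1658] tcp end [0.5563 0.2471] x0y -0.272 -0.179
a3 target [0.4943 0.2865] len 0.3372 yaw 82.8 start [ 0.4457 -0.0976] tcp end [0.491  0.2607] x0y -0.25 0.018
[-0.0118 -0.0015  0.0105] [ 0.0001 -0.0002 -0.    ]
```

Request:
servo_tool(series=[[[0.01, 0, 0.01, 0, 0, 0, 0.26], [0.025, 0, 0.01, 0, 0, 0, 0.26], [0.04, 0, 0.01, 0, 0, 0, 0.26], [0.055, 0, 0.01, 0, 0, 0, 0.26], [0.07, 0, 0.01, 0, 0, 0, 0.26], [0.085, 0, 0.01, 0, 0, 0, 0.26], [0.105, 0, 0.01, 0, 0, 0, 0.26], [0.13, 0, 0.01, 0, 0, 0, 0.26], [0.16, 0, 0.01, 0, 0, 0, 0.26], [0.19, 0, 0.01, 0, 0, 0, 0.26], [0.22, 0, 0.01, 0, 0, 0, 0.26], [0.25, 0, 0.01, 0, 0, 0, 0.26]]])

```text
time_s: 3.68
tool_pos: [0.5605, 0.0642, 0.0047]
tool_rot: [-180.0, -0.0, 75.9]
force: [-0.0, 0.7, 0.9]
grip_width: 0.0227
grasp_force: 0.2
```

```bash
cat >> h.py <<'E'
def look():
    from cell import eyes,get_obs
    o=get_obs()
    c=eyes.read_camera('top')
    for b in black(c):print(*b)
    print(o['time_s'],o['tool_pos'].round(4) if hasattr(o['tool_pos'],'round') else o['tool_pos'])
    return c
E
python3 -c "
from h import *
c=look();cv2.imwrite('pics/t2.png',c['frame'][120:300,140:440,::-1].repeat(2,0).repeat(2,1))"
```

```text
255 [10.   9.8] [1.1273 0.9052]
119 [353.  175.3] [ 0.6374 -0.118 ]
129 [327.2 242. ] [ 0.4512 -0.0484]
3.6833 [0.5605 0.0642 0.0047]
```

View pics/t2.png

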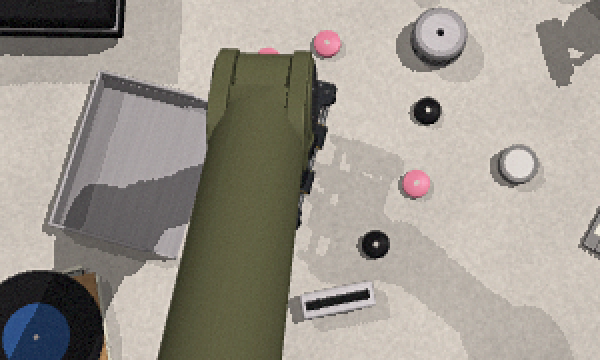

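The top view is blocked by the arm; only the untouched adapters show, at (353,175) and (327,242). I'll check with the wrist camera.

```bash
cat >> h.py <<'E'
def wrist(name=None):
    from cell import eyes,get_obs
    o=get_obs();c=eyes.read_camera('wrist')
    T=np.eye(4);T[:3,:3]=R.from_euler('xyz',o['tool_rot'],degrees=True).as_matrix();T[:3,3]=o['tool_pos']
    W=T@c['mount'];c['origin']=W[:3,3];c['rotation']=W[:3,:3]
    f=c['frame']
    if name: cv2.imwrite(name,f[:,:,::-1])
    m=(f.max(2)<50).astype(np.uint8);n,l,s,ce=cv2.connectedComponentsWithStats(m)
    for i in range(1,n):
        if s[i,4]>300:print(s[i],ce[i].round(),ray(c,*ce[i],.009).round(4))
    print(o['time_s'],o['tool_pos'],o['force'])
E
python3 -c "
from h import *
wrist('pics/w2.png')"
```

```text
[    0   173   640   227 54892] [307. 325.] [0.5417 0.0342 0.009 ]
[ 600  257   40   36 1187] [622. 276.] [0.7013 0.0248 0.009 ]
3.7333 [0.56100982 0.06666226 0.00476039] [0.76025366 0.22715497 0.3574651 ]
```

View pics/w2.png

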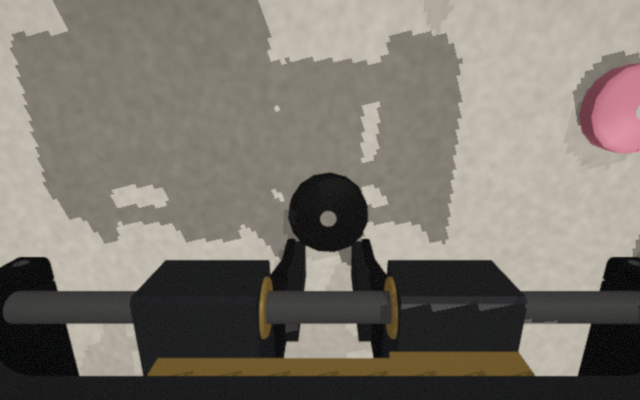

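The wrist view shows the adapter nested squarely against both fingertips at (328,212). I'll keep pushing.

Request:
servo_tool(series=[[[0.015, 0, 0, 0, 0, 0, 0.26], [0.04, 0, 0, 0, 0, 0, 0.26], [0.07, 0, 0, 0, 0, 0, 0.26], [0.1, 0, -0.002, 0, 0, 0, 0.26], [0.13, 0, -0.003, 0, 0, 0, 0.26], [0.16, 0, -0.004, 0, 0, 0, 0.26], [0.19, 0, -0.004, 0, 0, 0, 0.26], [0.22, 0, -0.004, 0, 0, 0, 0.26], [0.25, 0, -0.004, 0, 0, 0, 0.26], [0.28, 0, -0.004, 0, 0, 0, 0.26], [0.31, 0, -0.004, 0, 0, 0, 0.26], [0.34, 0, -0.004, 0, 0, 0, 0.26]]])

```text
time_s: 4.78
tool_pos: [0.5854, 0.1627, 0.006]
tool_rot: [180.0, -0.0, 75.9]
force: [0.3, 0.2, 0.3]
grip_width: 0.0228
grasp_force: 0.2
```

Request:
servo_tool(series=[[[0.03, 0, 0, 0, 0, 0, 0.26], [0.06, 0, 0, 0, 0, 0, 0.26], [0.09, 0, 0, 0, 0, 0, 0.26], [0.12, 0, 0, 0, 0, 0, 0.26], [0.15, 0, 0, 0, 0, 0, 0.26], [0.18, 0, 0, 0, 0, 0, 0.26], [0.21, 0, 0, 0, 0, 0, 0.26], [0.24, 0, 0, 0, 0, 0, 0.26], [0.265, 0, 0, 0, 0, 0, 0.26], [0.285, 0, 0, 0, 0, 0, 0.26], [0.3, 0, 0, 0, 0, 0, 0.26], [0.31, 0, 0, 0, 0, 0, 0.26]]])

```text
time_s: 5.78
tool_pos: [0.608, 0.2527, 0.0059]
tool_rot: [180.0, -0.0, 75.9]
force: [-0.3, 0.0, -0.2]
grip_width: 0.0224
grasp_force: 0.1
```

```bash
python3 -c "
from h import *
wrist('pics/w3.png')"
```

```text
[ 602    0   38   87 3158] [621.  42.] [0.7495 0.3209 0.009 ]
[    0   174   640   226 52929] [304. 326.] [0.5867 0.2195 0.009 ]
[ 601  258   39   33 1102] [621. 275.] [0.749  0.2097 0.009 ]
5.7833 [0.60803398 0.25266856 0.00592805] [-0.31414698  0.03735693 -0.20199391]
```

View pics/w3.png

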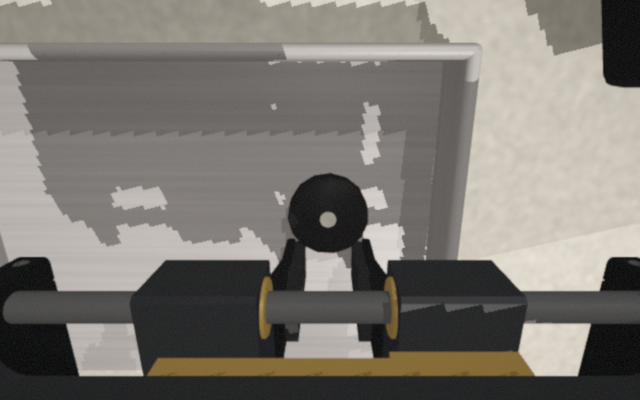

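The adapter lies well inside the tray at (328,212). I'll back off and lift, then go to the far adapter.

Request:
servo_tool(series=[[[-0.04, 0, 0, 0, 0, 0, 0.26], [-0.08, 0, 0, 0, 0, 0, 0.26], [-0.1, 0, -0.1, 0, 0, 0, 0.26], [-0.1, 0, -0.22, 0, 0, 0, 0.26], [-0.15, 0, -0.33, 0, 0, 0, 0.26], [-0.25, 0, -0.35, 0, 0, 0, 0.26], [-0.38, 0, -0.35, 0, 0, 0, 0.26], [-0.5, 0, -0.35, 0, 0, 0, 0.26], [-0.63, 0, -0.35, 0, 0, 0, 0.26], [-0.75, 0, -0.35, 0, 0, 0, 0.26], [-0.87, 0, -0.35, 0, 0, 0, 0.26], [-0.98, 0, -0.35, 0, 0, 0, 0.26]]])

```text
time_s: 6.83
tool_pos: [0.5339, -0.0373, 0.1108]
tool_rot: [-180.0, -0.0, 75.7]
force: [-0.3, -0.3, 0.7]
grip_width: 0.0228
grasp_force: 0.0
```

```bash
python3 -c "
from h import *
look();go(.649,-.166,.06,102.7);go(.649,-.166,.006,102.7)"
```

```text
61 [572.4 120. ] [ 0.8088 -0.7418]
133 [210.4 181.6] [0.6132 0.2775]
6.8333 [ 0.5339 -0.0373  0.1108]
[-0.2877  0.4798  0.1708] [-0.0005  0.0012 -0.1529]
[-0.287   0.4799  0.3508] [-0.0005  0.0012 -0.1529]
```

Request:
servo_tool(series=[[[-0.1, 0.12, 0, 0, 0, -0.05, 0.26], [-0.2, 0.24, 0.0, 0, 0, -0.1, 0.26], [-0.27, 0.36, 0, 0, 0, -0.153, 0.26], [-0.287, 0.46, 0.0, 0, 0, -0.153, 0.26], [-0.287, 0.48, 0.02, 0, 0, -0.153, 0.26], [-0.287, 0.48, 0.1, 0, 0, -0.153, 0.26], [-0.287, 0.48, 0.2, 0, 0, -0.153, 0.26], [-0.287, 0.48, 0.28, 0, 0, -0.153, 0.26], [-0.287, 0.48, 0.32, 0, 0, -0.153, 0.26], [-0.287, 0.48, 0.34, 0, 0, -0.153, 0.26], [-0.287, 0.48, 0.348, 0, 0, -0.153, 0.26], [-0.287, 0.48, 0.348, 0, 0, -0.153, 0.26]]])

```text
time_s: 7.88
tool_pos: [0.655, -0.1523, 0.0073]
tool_rot: [179.9, 0.0, 103.4]
force: [0.5, 0.2, -0.3]
grip_width: 0.0227
grasp_force: 0.0
```

```bash
python3 -c "
from h import *
wrist();go(.638,-.117,.005,102.7);go(.5563,.2471,.006,102.7)"
```

```text
[ 271  147   79   79 4314] [309. 185.] [ 0.6378 -0.1163  0.009 ]
[  352   190   180   168 13880] [443. 300.] [ 0.7187 -0.1606  0.009 ]
[    0   239   640   161 37717] [259. 346.] [ 0.6311 -0.2108  0.009 ]
[ 601  257   39   41 1207] [622. 276.] [ 0.8021 -0.1262  0.009 ]
7.8833 [ 0.65495632 -0.15227079  0.00733785] [ 0.54873371  0.19424336 -0.25998455]
[ 0.1277 -0.0299  0.0099] [0.0007 0.0003 0.0038]
[ 1.3714 -0.0137  0.0056] [0.0007 0.0003 0.0038]
```

Request:
servo_tool(series=[[[0, -0.02, 0.005, 0, 0, 0.004, 0.26], [0.0, -0.03, 0.008, 0, 0, 0.004, 0.26], [0.0, -0.03, 0.008, 0, 0, 0.004, 0.26], [0.015, -0.03, 0.008, 0, 0, 0.004, 0.26], [0.03, -0.03, 0.008, 0, 0, 0.004, 0.26], [0.045, -0.029, 0.008, 0, 0, 0.004, 0.26], [0.06, -0.029, 0.008, 0, 0, 0.004, 0.26], [0.08, -0.029, 0.008, 0, 0, 0.004, 0.26], [0.105, -0.029, 0.008, 0, 0, 0.004, 0.26], [0.13, -0.029, 0.008, 0, 0, 0.004, 0.26], [0.16, -0.028, 0.008, 0, 0, 0.004, 0.26], [0.19, -0.028, 0.008, 0, 0, 0.004, 0.26]]])

```text
time_s: 8.93
tool_pos: [0.6332, -0.0971, 0.0042]
tool_rot: [180.0, -0.0, 102.7]
force: [0.2, -0.5, 1.4]
grip_width: 0.0223
grasp_force: 0.2
```

```bash
cat >>h.py <<'E'
def near():  # nearest adapter in wrist view, tool-frame offset of hole (bright spot in black)
    from cell import eyes,get_obs
    o=get_obs();c=eyes.read_camera('wrist');T=np.eye(4);W=c['mount']
    g=c['frame'].max(2)[150:280,260:400]
    m=(g>110).astype(np.uint8);n,l,s,ce=cv2.connectedComponentsWithStats(m)
    for i in range(1,n):
        if 60<s[i,4]<350 and max(s[i,2:4])<22:print('hole',ce[i]+[260,150],s[i,4])
    cv2.imwrite('pics/near.png',c['frame'][100:300,200:450,::-1])
E
python3 -c "
from h import *
near();go(.5563,.2471,.006,102.7)"
```

```text
hole [327.55897436 218.03076923] 195
[ 1.166   0.0036 -0.0041] [-0.0001 -0.0008  0.0007]
```

View pics/near.png

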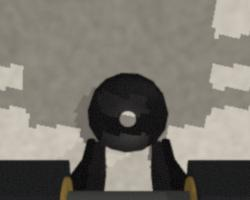

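The adapter is nested, with its hole at (328,218).

Request:
servo_tool(series=[[[0.015, 0, 0, 0, 0, 0, 0.26], [0.04, 0, -0.002, 0, 0, 0, 0.26], [0.07, 0, -0.004, 0, 0, 0, 0.26], [0.1, 0, -0.004, 0, 0, 0, 0.26], [0.13, 0, -0.004, 0, 0, 0, 0.26], [0.16, 0, -0.004, 0, 0, 0, 0.26], [0.19, 0, -0.004, 0, 0, 0, 0.26], [0.22, 0, -0.004, 0, 0, 0, 0.26], [0.25, 0, -0.004, 0, 0, 0, 0.26], [0.28, 0, -0.004, 0, 0, 0, 0.26], [0.31, 0, -0.004, 0, 0, 0, 0.26], [0.34, 0, -0.004, 0, 0, 0, 0.26]]])

```text
time_s: 9.98
tool_pos: [0.6108, 0.0022, 0.0054]
tool_rot: [180.0, -0.0, 102.7]
force: [-0.6, -0.7, 0.0]
grip_width: 0.0225
grasp_force: 0.1
```

Request:
servo_tool(series=[[[0.03, 0, 0, 0, 0, 0, 0.26], [0.06, 0, 0, 0, 0, 0, 0.26], [0.09, 0, 0, 0, 0, 0, 0.26], [0.12, 0, 0, 0, 0, 0, 0.26], [0.15, 0, 0, 0, 0, 0, 0.26], [0.18, 0, 0, 0, 0, 0, 0.26], [0.21, 0, 0, 0, 0, 0, 0.26], [0.24, 0, 0, 0, 0, 0, 0.26], [0.27, 0, 0, 0, 0, 0, 0.26], [0.3, 0, 0, 0, 0, 0, 0.26], [0.33, 0, 0, 0, 0, 0, 0.26], [0.36, 0, 0, 0, 0, 0, 0.26]]])

```text
time_s: 10.98
tool_pos: [0.5871, 0.1076, 0.0054]
tool_rot: [180.0, -0.0, 102.7]
force: [0.0, -0.8, -0.2]
grip_width: 0.0226
grasp_force: 0.1
```

```bash
python3 -c "
from h import *
near();go(.5563,.2471,.006,102.7)"
```

```text
hole [327.4611399  217.30569948] 193
[ 0.4672  0.0031 -0.0017] [-0.0001 -0.0006  0.0007]
```

Request:
servo_tool(series=[[[0.025, 0, 0, 0, 0, 0, 0.26], [0.055, 0, 0, 0, 0, 0, 0.26], [0.085, 0, 0, 0, 0, 0, 0.26], [0.115, 0, 0, 0, 0, 0, 0.26], [0.145, 0, 0, 0, 0, 0, 0.26], [0.175, 0, 0, 0, 0, 0, 0.26], [0.205, 0, 0, 0, 0, 0, 0.26], [0.235, 0, 0, 0, 0, 0, 0.26], [0.265, 0, 0, 0, 0, 0, 0.26], [0.295, 0, 0, 0, 0, 0, 0.26], [0.32, 0, 0, 0, 0, 0, 0.26], [0.345, 0, 0, 0, 0, 0, 0.26]]])

```text
time_s: 12.03
tool_pos: [0.5643, 0.2085, 0.0054]
tool_rot: [180.0, -0.0, 102.7]
force: [-0.2, 0.1, 0.1]
grip_width: 0.0226
grasp_force: 0.1
```

Request:
servo_tool(series=[[[0.025, 0, 0, 0, 0, 0, 0.26], [0.045, 0, 0, 0, 0, 0, 0.26], [0.065, 0, 0, 0, 0, 0, 0.26], [0.085, 0, 0, 0, 0, 0, 0.26], [0.1, 0, 0, 0, 0, 0, 0.26], [0.11, 0, 0, 0, 0, 0, 0.26], [0.115, 0, 0, 0, 0, 0, 0.26], [0.115, 0, 0, 0, 0, 0, 0.26]]])

```text
time_s: 12.7
tool_pos: [0.5569, 0.2416, 0.0054]
tool_rot: [180.0, -0.0, 102.7]
force: [0.3, -0.3, -1.1]
grip_width: 0.0223
grasp_force: 0.0
```

```bash
python3 -c "
from h import *
near();go(.5563,.2471,.006,102.7)"
```

```text
hole [327.54090909 218.25454545] 220
[ 0.0194  0.0022 -0.0022] [-0.      0.     -0.0001]
```

View pics/near.png

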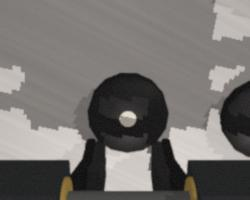

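Adapter 1 is in the tray at crop (128,118), with its neighbour clear on the right. I'll retreat and go to adapter 3.

Request:
servo_tool(series=[[[-0.04, 0, 0, 0, 0, 0, 0.26], [-0.08, 0, 0, 0, 0, 0, 0.26], [-0.1, 0, -0.1, 0, 0, 0, 0.26], [-0.1, 0, -0.22, 0, 0, 0, 0.26], [-0.15, 0, -0.33, 0, 0, 0, 0.26], [-0.25, -0.03, -0.35, 0, 0, 0.03, 0.26], [-0.38, -0.07, -0.35, 0, 0, 0.06, 0.26], [-0.5, -0.11, -0.35, 0, 0, 0.08, 0.26], [-0.62, -0.15, -0.35, 0, 0, 0.1, 0.26], [-0.74, -0.2, -0.35, 0, 0, 0.111, 0.26], [-0.85, -0.25, -0.35, 0, 0, 0.111, 0.26], [-0.95, -0.3, -0.35, 0, 0, 0.111, 0.26]]])

```text
time_s: 13.75
tool_pos: [0.5305, -0.0612, 0.1105]
tool_rot: [180.0, 0.0, 82.5]
force: [0.7, 0.2, 0.2]
grip_width: 0.0225
grasp_force: 0.0
```

```bash
python3 -c "
from h import *
look();go(.4457,-.0976,.006,82.8)"
```

```text
133 [210.4 181.6] [0.6131 0.2775]
131 [213.2 204. ] [0.5504 0.2662]
13.75 [ 0.5305 -0.0612  0.1105]
[-0.1298 -0.2596  0.3496] [-0.0001  0.0014 -0.0045]
```

Request:
servo_tool(series=[[[-0.1, -0.1, 0, 0, 0, -0.004, 0.26], [-0.13, -0.2, 0, 0, 0, -0.004, 0.26], [-0.13, -0.26, 0, 0, 0, -0.004, 0.26], [-0.13, -0.26, 0.02, 0, 0, -0.004, 0.26], [-0.13, -0.26, 0.1, 0, 0, -0.004, 0.26], [-0.13, -0.26, 0.2, 0, 0, -0.004, 0.26], [-0.13, -0.26, 0.28, 0, 0, -0.004, 0.26], [-0.13, -0.26, 0.32, 0, 0, -0.004, 0.26], [-0.13, -0.26, 0.34, 0, 0, -0.004, 0.26], [-0.13, -0.26, 0.348, 0, 0, -0.004, 0.26], [-0.13, -0.26, 0.348, 0, 0, -0.004, 0.26]]])

```text
time_s: 14.72
tool_pos: [0.4497, -0.0859, 0.0059]
tool_rot: [180.0, 0.0, 83.4]
force: [-0.1, -0.3, 0.2]
grip_width: 0.0228
grasp_force: 0.0
```

```bash
python3 -c "
from h import *
wrist();go(.452,-.048,.005,82.8);go(.491,.2607,.006,82.8)"
```

```text
[  39    0  133  205 6825] [106.  97.] [0.3643 0.0028 0.009 ]
[126   0  88 186 813] [168.  88.] [0.3916 0.0034 0.009 ]
[ 284  147   80   80 4699] [323. 186.] [ 0.4521 -0.0471  0.009 ]
[    0   239   640   161 37451] [259. 346.] [ 0.4074 -0.1315  0.009 ]
[  352   239   175   119 12718] [441. 305.] [ 0.505 -0.117  0.009]
[ 601  258   39   39 1172] [622. 276.] [ 0.5953 -0.1104  0.009 ]
14.7167 [ 0.44968263 -0.08590387  0.00591583] [-0.09383981 -0.27357503  0.19779558]
[ 0.1257 -0.0083  0.0048] [0.0003 0.     0.0033]
[1.1628 0.0025 0.0013] [0.0003 0.     0.0033]
```

Request:
servo_tool(series=[[[0, -0.007, 0.001, 0, 0, 0.003, 0.26], [0.01, -0.007, 0.001, 0, 0, 0.003, 0.26], [0.025, -0.007, 0.001, 0, 0, 0.003, 0.26], [0.04, -0.007, 0.001, 0, 0, 0.003, 0.26], [0.055, -0.007, 0.001, 0, 0, 0.003, 0.26], [0.07, -0.006, 0.001, 0, 0, 0.003, 0.26], [0.09, -0.006, 0.001, 0, 0, 0.003, 0.26], [0.115, -0.006, 0.001, 0, 0, 0.003, 0.26], [0.14, -0.006, 0.001, 0, 0, 0.003, 0.26], [0.17, -0.006, 0.001, 0, 0, 0.003, 0.26], [0.2, -0.005, 0.001, 0, 0, 0.003, 0.26], [0.23, -0.005, 0.001, 0, 0, 0.003, 0.26]]])

```text
time_s: 15.77
tool_pos: [0.456, -0.0154, 0.0056]
tool_rot: [180.0, -0.0, 82.9]
force: [0.8, -0.2, 0.1]
grip_width: 0.0226
grasp_force: 0.2
```

```bash
python3 -c "
from h import *
near();go(.491,.2607,.006,82.8)"
```

```text
hole [327.79213483 217.58426966] 178
[ 9.212e-01  4.200e-03 -3.000e-04] [-0.     -0.0003  0.0013]
```

Request:
servo_tool(series=[[[0.025, 0, 0, 0, 0, 0, 0.26], [0.055, 0, 0, 0, 0, 0, 0.26], [0.085, 0, 0, 0, 0, 0, 0.26], [0.115, 0, 0, 0, 0, 0, 0.26], [0.145, 0, 0, 0, 0, 0, 0.26], [0.175, 0, 0, 0, 0, 0, 0.26], [0.205, 0, 0, 0, 0, 0, 0.26], [0.235, 0, 0, 0, 0, 0, 0.26], [0.265, 0, 0, 0, 0, 0, 0.26], [0.295, 0, 0, 0, 0, 0, 0.26], [0.325, 0, 0, 0, 0, 0, 0.26], [0.355, 0, 0, 0, 0, 0, 0.26]]])

```text
time_s: 16.82
tool_pos: [0.4691, 0.09, 0.0057]
tool_rot: [180.0, -0.0, 82.9]
force: [-0.6, 0.9, 0.9]
grip_width: 0.023
grasp_force: 0.0
```

```bash
python3 -c "
from h import *
near();go(.491,.2607,.006,82.8)"
```

```text
hole [327.88095238 217.30952381] 168
[ 5.664e-01  3.000e-03 -2.000e-04] [ 0.0001 -0.0004  0.0012]
```

Request:
servo_tool(series=[[[0.025, 0, 0, 0, 0, 0, 0.26], [0.055, 0, 0, 0, 0, 0, 0.26], [0.085, 0, 0, 0, 0, 0, 0.26], [0.115, 0, 0, 0, 0, 0, 0.26], [0.145, 0, 0, 0, 0, 0, 0.26], [0.175, 0, 0, 0, 0, 0, 0.26], [0.205, 0, 0, 0, 0, 0, 0.26], [0.235, 0, 0, 0, 0, 0, 0.26], [0.265, 0, 0, 0, 0, 0, 0.26], [0.295, 0, 0, 0, 0, 0, 0.26], [0.325, 0, 0, 0, 0, 0, 0.26], [0.355, 0, 0, 0, 0, 0, 0.26]]])

```text
time_s: 17.87
tool_pos: [0.4823, 0.1957, 0.0056]
tool_rot: [180.0, 0.0, 82.9]
force: [0.6, -0.6, -0.1]
grip_width: 0.0229
grasp_force: 0.1
```

Request:
servo_tool(series=[[[0.03, 0, 0, 0, 0, 0, 0.26], [0.06, 0, 0, 0, 0, 0, 0.26], [0.09, 0, 0, 0, 0, 0, 0.26], [0.115, 0, 0, 0, 0, 0, 0.26], [0.14, 0, 0, 0, 0, 0, 0.26], [0.16, 0, 0, 0, 0, 0, 0.26], [0.175, 0, 0, 0, 0, 0, 0.26], [0.185, 0, 0, 0, 0, 0, 0.26], [0.19, 0, 0, 0, 0, 0, 0.26], [0.19, 0, 0, 0, 0, 0, 0.26]]])

```text
time_s: 18.7
tool_pos: [0.4893, 0.2515, 0.0057]
tool_rot: [180.0, -0.0, 82.9]
force: [-0.0, 0.4, -0.4]
grip_width: 0.0221
grasp_force: 0.0
```

```bash
python3 -c "
from h import *
near();go(.491,.2607,.006,82.8)"
```

```text
hole [327.71282051 218.14358974] 195
[ 0.0323  0.0017 -0.0012] [0.     0.     0.0004]
```

Adapter 3 is in. I'll retreat and check from above.

Request:
servo_tool(series=[[[-0.04, 0, 0, 0, 0, 0, 0.26], [-0.08, 0, 0, 0, 0, 0, 0.26], [-0.1, 0, -0.1, 0, 0, 0, 0.26], [-0.1, 0, -0.22, 0, 0, 0, 0.26], [-0.15, 0, -0.33, 0, 0, 0, 0.26], [-0.25, 0, -0.4, 0, 0, 0, 0.26], [-0.38, 0, -0.4, 0, 0, 0, 0.26], [-0.5, 0, -0.4, 0, 0, 0, 0.26], [-0.62, 0, -0.4, 0, 0, 0, 0.26], [-0.74, 0, -0.4, 0, 0, 0, 0.26], [-0.8, 0, -0.4, 0, 0, 0, 0.26], [-0.8, 0, -0.4, 0, 0, 0, 0.26]]])

```text
time_s: 19.75
tool_pos: [0.4579, 0.0068, 0.1254]
tool_rot: [-179.9, -0.0, 82.4]
force: [-0.2, 0.2, 0.6]
grip_width: 0.0228
grasp_force: 0.0
```

```bash
python3 -c "
from h import *
c=look();cv2.imwrite('pics/end.png',c['frame'][:,:,::-1])
for b in black(c):
  d=b[2]-[.53,.19];print(d@[.242,.97],d@[-.97,.242])"
```

```text
133 [210.5 181.6] [0.6132 0.2774]
133 [213.2 204. ] [0.5505 0.2661]
135 [208.2 225.2] [0.4916 0.2765]
19.75 [0.4579 0.0068 0.1254]
0.10491239999999996 -0.059553199999999945
0.07877799999999999 -0.001468799999999962
0.0746122 0.05818100000000005
```

View pics/end.png

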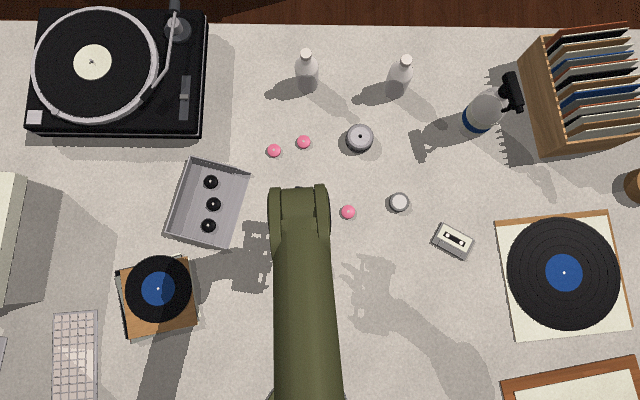

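All three adapters lie in the tray, at (210,182), (213,204) and (208,225), each 75–105 mm inside the front edge. The weight, gel pot and cassette haven't moved. The arm hides the brush in this view, but the fingers never went near it.

```bash
python3 -c "
from cell import env
print(env.sign_off())"
```

```text
the job is handed in; nothing more can be done
None
```

All three black adapters were swept into the tray and lie on its floor, 75–105 mm inside the front edge. The job was handed in at about 20 s; the brush was hidden by the arm in the last picture, so I did not confirm by sight that it stayed put.

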